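# Shell boxes on display in order of size

### The job

Set the four shell-topped hexagonal trinket boxes out on the display plank in order of size, the smallest on the mark next to the pointed sea-snail shell and the largest at the far end, each standing upright and centred on its own round mark. Handle them carefully: do not tip or drop them, and leave the glue jar and the tin where they are.

Things in the scene. Friction and masses are not known exactly. Their poses are not given: they have to be found in the camera images.
- box_a: the smallest of four closed hexagonal trinket boxes of brown wood with a rosette of pale shells on the lid: 34 mm across flats, 30 mm tall to the lid, the rosette up to 7 mm more. One solid piece, 50 g or so. Origin at the centre of its underside, z up; its corners lie at 0, 60, 120.. degrees from its x axis, its flats face 30, 90, 150.. degrees
- box_b: the second smallest of four closed hexagonal trinket boxes of brown wood with a rosette of pale shells on the lid: 44 mm across flats, 36 mm tall to the lid, the rosette up to 8 mm more. One solid piece, 80 g or so. Origin at the centre of its underside, z up; its corners lie at 0, 60, 120.. degrees from its x axis, its flats face 30, 90, 150.. degrees
- box_c: the second largest of four closed hexagonal trinket boxes of brown wood with a rosette of pale shells on the lid: 54 mm across flats, 42 mm tall to the lid, the rosette up to 9 mm more. One solid piece, 120 g or so. Origin at the centre of its underside, z up; its corners lie at 0, 60, 120.. degrees from its x axis, its flats face 30, 90, 150.. degrees
- box_d: the largest of four closed hexagonal trinket boxes of brown wood with a rosette of pale shells on the lid: 64 mm across flats, 48 mm tall to the lid, the rosette up to 10 mm more. One solid piece, 170 g or so. Origin at the centre of its underside, z up; its corners lie at 0, 60, 120.. degrees from its x axis, its flats face 30, 90, 150.. degrees
- plank: fixed pale wooden plank, 470 mm long (its y axis), 90 mm wide (x), 12 mm thick, on the table; origin at the centre of its underside. Along the middle of its top four flush dark round marks, 30 mm across, at y = -150, -50, 50, 150 mm. Fixed on its ends (y = -215 and 215 mm): the sea-snail shell on one, a dark square block (24 mm wide, 10 mm tall) on the other; which end has which varies
- whelk: the pointed pale sea-snail shell, 30 mm across and 45 mm tall, fixed upright at one end of the plank, 65 mm from the nearest mark; origin at the centre of its foot, on the plank's top
- jar: loose bystander: white glue jar with orange lid, 52 mm across, 62 mm tall; origin at the centre of its underside
- tin: loose bystander: plain steel tin, 56 mm across, 70 mm tall; origin at the centre of its underside
Not all that is in view belongs to the job. What is shaped like the box_c but blue or red is not meant.

How it is judged (in metres and radians):
At the end, for the whole second after the job is handed in: Counting from the sea-snail shell, the smallest, second smallest, second largest and largest box stand on the first, second, third and fourth mark: each within 12 mm of its mark along and 12 mm across the plank, resting upright on the plank's top (within 0.1 rad), released and at rest (horizontal distance between box_a and whelk between 0.053 and 0.077 m and x of box_a in the frame of plank between -0.012 and 0.012 m and z of box_a in the frame of plank between 0.009 and 0.016 m and angle between each of box_a, box_b, box_c, box_d's own z axis and vertical below 0.1 rad and linear speed of each of box_a, box_b, box_c, box_d below 0.02 m/s and contact force between each of box_a, box_b, box_c, box_d and the fingers below 0.2 N and horizontal distance between box_b and whelk between 0.153 and 0.177 m and x of box_b in the frame of plank between -0.012 and 0.012 m and z of box_b in the frame of plank between 0.009 and 0.016 m and horizontal distance between box_c and whelk between 0.253 and 0.277 m and x of box_c in the frame of plank between -0.012 and 0.012 m and z of box_c in the frame of plank between 0.009 and 0.016 m and horizontal distance between box_d and whelk between 0.353 and 0.377 m and x of box_d in the frame of plank between -0.012 and 0.012 m and z of box_d in the frame of plank between 0.009 and 0.016 m); the robot touches nothing.
It fails at once if a box is tipped over (angle between any of box_a, box_b, box_c, box_d's own z axis and vertical above 0.7 rad).
It fails at once if a box is dropped or knocked: it moves faster than 0.7 m/s with nothing holding it (a fall of about 25 mm) ((linear speed of box_a above 0.7 m/s and contact force between box_a and the arm below 0.05 N and contact force between box_a and the fingers below 0.05 N) or (linear speed of box_b above 0.7 m/s and contact force between box_b and the arm below 0.05 N and contact force between box_b and the fingers below 0.05 N) or (linear speed of box_c above 0.7 m/s and contact force between box_c and the arm below 0.05 N and contact force between box_c and the fingers below 0.05 N) or (linear speed of box_d above 0.7 m/s and contact force between box_d and the arm below 0.05 N and contact force between box_d and the fingers below 0.05 N)).
It fails at once if the jar or the tin is shifted by more than 25 mm (distance of any of jar, tin from where it was at the start of the episode above 0.025 m).
It also fails if it takes over 109 s, if anything falls off the work surface, if the arm or the gripper's body presses on something with over 40 N, if the wrist force passes 120 N, or if a joint passes its speed limit or range.

### The arm

A 6-joint arm with a two-finger parallel gripper is mounted at the origin on the work surface. World frame = base frame: x ahead of the robot, y to its left, z up, the work surface at z = 0. Lengths are in mm, angles in rad, forces in N, time in s.
With the tool pointing down it reaches from about 250 to 725 mm from the base axis. Payload 4 kg.
Tool frame: the origin (TCP) lies at the very end of the fingers, on their centre line; the grasp point (between the pads) lies 19 mm behind it (manip.grip_point_offset is the distance from the TCP to the grasp point, in mm); x points along the fingers, z is the direction in which the jaws open and shut, and the axes are right-handed (so a half turn about x gives the same grasp; the last joint's range is limited). The gripper opens to 85 mm and grips with 20 to 120 N. Pads are 22 mm wide; open, the fingers measure 114 mm over their backs; the gripper's body (76 mm by 85 mm) begins 54 mm behind the grasp point. The pads swing forward as they close: fully open they stand 13 mm farther back than shut.
Start: joints at [-1.123, 0.241, 0.005, 1.335, 0, 1.571], TCP at [216.49, -450.701, 205.406] pointing down, gripper open.
Joint ranges: [-2.72, 2.72], [-1.05, 1.87], [-1.09, 1.28], [-1.99, 2.15], [-1.42, 1.44], [-3.14, 3.14]. Speed limits (rad/s): [2.79, 2.79, 3.14, 3.14, 3.14, 3.14].

### API

Orientations are given as a unit quaternion [x, y, z, w].
In Python, from bench import manip gives the robot as it stands. The module is installed in compiled form; this text tells all that it offers.
- The arm moves only by the shell command python3 -m pendant 'ROWS' [OPENING] [FORCE]. ROWS is JSON, one flat list of numbers, 4 for each row, row after row: the shift along the tool's x, y, z in cm, then the turn about the tool's x in rad. A call has 1 to 12 rows; each row is the pose to reach, as a shift and turn from the pose commanded when the call began, along the tool's axes at that moment; what a row does not reach only later rows make up. A row lasts 1/8 s, in which the tool goes at most 62.5 mm and 10.7 degrees, less where a joint would pass 70% of its speed; a pose out of reach is approached as far as the arm can. A call with a gripper value outside its range is refused whole. OPENING is the gripper command: -1 is shut, 1 is fully open, values between are in proportion, set as the call begins (- or left out, the last holds). The fingers move at their own pace and stop on an object; FORCE is the grip in N (left out, the last holds). Time passes only in rows, so rows that repeat a pose let the fingers close. It gives the time, the measured TCP pose, the force and the opening at its end, in the units of the state.
- manip.observe(): the state, without advancing time (a new reading comes with each control period).
- manip.snapshot(name): name is "side" or "top"; returns (picture, depth): 480x640x3 uint8, red, green, blue; 480x640 float32, mm along the optical axis (not along the pixel's ray), 0 where there is no reading.
- manip.camera_info(name): a dict with "fx", "fy", "cx", "cy" (pixels), "eye" and "attitude" of the camera in the world. Camera axes: x right, y down, z forward; pixel columns grow to the right and rows downward; lengths in mm; the calibration is good to about 2 mm. A picture is of the moment at which its call begins. camera_info takes no time and is no camera call.
- manip.sign_off(): hands the job in, once; it reports no verdict.
The state is a dict: "time": time; "joints": joint angles; "joint_vel": joint speeds; "joint_torque": joint torques, N m; "eef_pos": TCP position; "tcp_rot": TCP orientation; "contact_force": force on the tool from outside, world axes, zero at the start; "wrist_torque": the same for the moment, N m; "opening": finger opening in mm.
Only numpy, scipy, OpenCV 4.12 (cv2) and the standard library are available. Lean on these libraries where they do the work, as an engineer would, in place of code of your own. Each camera call takes 0.05 s, during which the arm holds its last target. There are 200 camera calls.

## Working session

There is one attempt and no reset: what is moved stays moved. The work goes in short steps, Python scripts to look and compute and a shell command to move; the robot and the scene stay as the last step left them, time stands still between calls to the robot, and variables do not carry over. Pictures are saved under pics/ and viewed, about 12 in all and at most 16, crops included, and the job is handed in when it is done.

```bash
mkdir -p pics; python3 - <<'E'
from bench import manip
import cv2,numpy as np
for n in("top","side"):
    p,d=manip.snapshot(n); cv2.imwrite(f"pics/{n}0.png",p[:,:,::-1]); np.save(f"{n}0d.npy",d); print(n,manip.camera_info(n))
print(manip.observe())
E
```

```text
top {'fx': 539.5281272713487, 'fy': 539.5281272713487, 'cx': 325.9414873889213, 'cy': 243.9264629823051, 'eye': array([ 370.12924267,  -14.67203818, 1141.98772875]), 'attitude': array([-0.69900771,  0.71167361, -0.04059684,  0.05710331])}
side {'fx': 495.3197815729703, 'fy': 495.3197815729703, 'cx': 313.3285960729179, 'cy': 242.91481203717228, 'eye': array([ 25.10609168, 753.03816543, 946.01821981]), 'attitude': array([-0.24569005,  0.89088901, -0.36699778,  0.10614046])}
{'time': 0.1, 'joints': array([-1.12296599e+00,  2.41327872e-01,  3.87837652e-03,  1.33521251e+00,
        6.07977213e-06,  1.57082378e+00]), 'joint_vel': array([ 0.00051717, -0.0009362 ,  0.00256952, -0.00242112, -0.00224725,
        0.0009718 ]), 'joint_torque': array([-3.94089257e-04, -3.73137152e+01,  2.53009486e+01,  1.08343354e-02,
       -1.16216206e-04,  3.79737308e-08]), 'eef_pos': array([ 216.24329858, -450.14407132,  204.61432306]), 'tcp_rot': array([ 0.37685448,  0.59909393, -0.37614844,  0.59797952]), 'contact_force': array([-0.22187153, -0.33305242,  0.55243647]), 'wrist_torque': array([ 0.036599  ,  0.01072283, -0.03555536]), 'opening': 85.4713071083788}
```

View pics/top0.png

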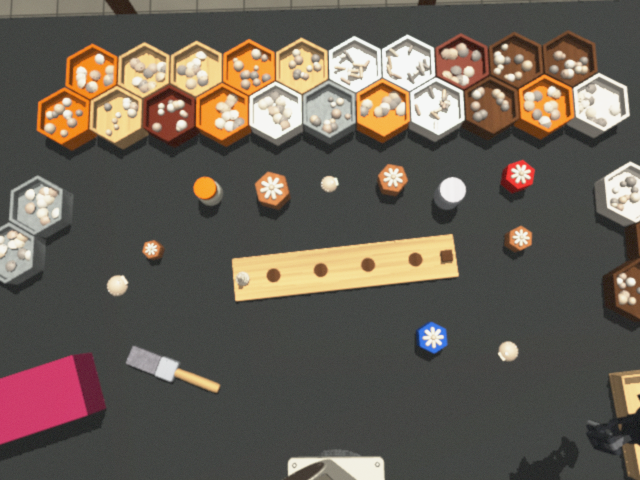

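View pics/side0.png

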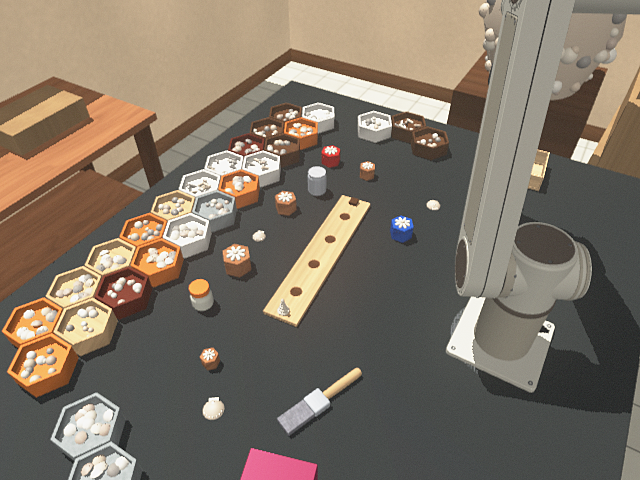

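The whelk is at the left end (243,278) and the block at the right (447,257). Boxes are at a (152,250), b (519,238), c (392,180) and d (272,190), the jar at (207,190) and the tin at (452,193). The blue and red boxes are decoys.

```bash
cat > h.py <<'E'
from bench import manip
import cv2,numpy as np
from scipy.spatial.transform import Rotation as R
H=dict(a=(30,34),b=(36,44),c=(42,54),d=(48,64))
def shot(n="top"):
    p,d=manip.snapshot(n); return p,d,manip.camera_info(n)
def ray(ci,uv,z):
    uv=np.atleast_2d(uv).astype(float)
    r=np.c_[(uv[:,0]-ci["cx"])/ci["fx"],(uv[:,1]-ci["cy"])/ci["fy"],np.ones(len(uv))]
    w=R.from_quat(ci["attitude"]).apply(r); return ci["eye"]+w*((z-ci["eye"][2])/w[:,2])[:,None]
def cloud(d,ci):
    v,u=np.mgrid[:480,:640]
    q=np.stack([(u-ci["cx"])/ci["fx"]*d,(v-ci["cy"])/ci["fy"]*d,d],-1)
    return (R.from_quat(ci["attitude"]).apply(q.reshape(-1,3))+ci["eye"]).reshape(480,640,3)
def box(P,d,ci,name,uv,base=0,r=30):
    """lid: pixels at lid height or above -> hull -> ray onto lid plane; centre, across flats, flat angle mod 60"""
    h=H[name][0]+base; m=np.zeros((480,640),np.uint8); u,v=uv
    m[v-r:v+r,u-r:u+r]=1
    m&=((P[...,2]>h-6)&(d>0)&(P[...,2]<h+25)).astype(np.uint8)
    c=max(cv2.findContours(m,0,cv2.CHAIN_APPROX_NONE)[0],key=cv2.contourArea)
    X=ray(ci,cv2.convexHull(c)[:,0],h)[:,:2].astype(np.float32)
    M=cv2.moments(X.reshape(-1,1,2)); ctr=np.array([M["m10"],M["m01"]])/M["m00"]
    t=np.radians(np.arange(0,180,1)); W=np.ptp(X@np.array([np.cos(t),np.sin(t)]),axis=0)
    W3=W.reshape(3,60).mean(0); W3=(W3+np.roll(W3,1)+np.roll(W3,-1))/3
    return ctr.round(1),W3.min().round(1),W3.max().round(1),int(W3.argmin())
def marks(p,ci,ends=True):
    hsv=cv2.cvtColor(p,cv2.COLOR_RGB2HSV)
    pl=np.zeros((480,640),np.uint8); cv2.fillPoly(pl,[np.array([[236,265],[453,240],[456,272],[238,296]])],1)
    m=pl*(hsv[...,2]<120).astype(np.uint8)
    o=[]
    for c in cv2.findContours(m,0,2)[0]:
        if cv2.contourArea(c)>50:
            M=cv2.moments(c); uv=(M["m10"]/M["m00"],M["m01"]/M["m00"]); o.append((np.round(uv,1),ray(ci,uv,12)[0,:2].round(1),cv2.contourArea(c)))
    return o
def state():
    s=manip.observe(); A=R.from_quat(s["tcp_rot"]).as_matrix()
    print("t",round(s["time"],2),"tcp",s["eef_pos"].round(1),"yx",A[:,1].round(3),"z",A[:,2].round(3),"zyaw",np.degrees(np.arctan2(A[1,2],A[0,2])).round(1),"j",s["joints"].round(2),"op",round(s["opening"],1),"F",s["contact_force"].round(1)); return s,A
def go(xy,z,flat):
    """shift (cm, tool axes) to TCP xy,z and turn so jaws close along world angle flat (mod given)"""
    s,A=state(); D=np.array([*xy,z])-s["eef_pos"]
    cur=np.degrees(np.arctan2(A[1,2],A[0,2])); 
    print("shift cm",(A.T@D/10).round(2),"turn candidates rad (tool x down => -yaw)",[round(float(-np.radians((f-cur+90)%180-90)),3) for f in np.atleast_1d(flat)])
E
python3 - <<'E'
from h import *
p,d,ci=shot(); P=cloud(d,ci)
for n,uv in dict(a=(152,250),b=(519,238),c=(392,180),d=(272,190)).items(): print(n,box(P,d,ci,n,uv))
for o in marks(p,ci): print(o)
for n,uv in dict(jar=(205,188),tin=(452,190),whelk=(243,278)).items():
    w=P[uv[1]-3:uv[1]+4,uv[0]-3:uv[0]+4].reshape(-1,3); print(n,np.median(w,0).round(1))
print(P[350,330],P[270,297])
state()
E
```

```text
a (array([522.5, 376.8]), np.float64(35.2), np.float64(38.8), 16)
b (array([ 530.3, -387.4]), np.float64(45.0), np.float64(50.2), 26)
c (array([ 661. , -130.4]), np.float64(55.1), np.float64(61.0), 48)
d (array([642.8, 121.7]), np.float64(64.9), np.float64(72.4), 43)
(array([445.4, 257.7]), array([ 493.6, -239.5]), 54.0)
jar [642.1 257.   62.2]
tin [ 624.7 -247.8   69.8]
whelk [456.5 181.9  31.7]
[306.3466929    5.94882115  -0.79985567] [473.26719696  72.10953672  14.27016641]
t 0.15 tcp [ 216.3 -450.2  204.7] yx [ 0.901  0.433 -0.   ] z [ 0.433 -0.901 -0.002] zyaw -64.3 j [-1.12  0.24  0.    1.34 -0.    1.57] op 85.2 F [-0.1  0.2  0.3]
```

```bash
python3 - <<'E'
from h import *
p,d,ci=shot(); hsv=cv2.cvtColor(p,cv2.COLOR_RGB2HSV)
print(p[275,273],p[275,297],p[265,368],p[257,446])
g=hsv[...,2]; L=[]
for u,v in((273,275),(320,270),(368,265),(416,259)):
    w=g[v-11:v+12,u-11:u+12]; t,m=cv2.threshold(w,0,1,cv2.THRESH_BINARY_INV+cv2.THRESH_OTSU)
    n,lab,st,ce=cv2.connectedComponentsWithStats(m); k=lab[11,11]
    uv=ce[k]+[u-11,v-11]; L.append(ray(ci,uv,12)[0,:2]); print(t,st[k],L[-1].round(1))
L=np.array(L); q=np.diff(L,axis=0); print(q.round(1),np.linalg.norm(q,axis=1)); e=L[3]-L[0]; e/=np.linalg.norm(e); c=L.mean(0)
print("dir",e,"deg",np.degrees(np.arctan2(e[1],e[0])),"marks",[(c+e*s).round(1).tolist() for s in(-150,-50,50,150)],"whelk",c-e*215)
go((530.3,-387.4),110,[26,86,146])
E
```

```text
[113  77  50] [242 215 145] [113  74  44] [122  83  56]
183.0 [  5   5  13  13 140] [464. 123.]
183.0 [  5   4  13  14 142] [473.3  23.5]
184.0 [  4   4  14  14 145] [482.7 -76.2]
182.0 [  4   5  13  13 141] [ 491.9 -175.8]
[[  9.3 -99.5]
 [  9.4 -99.7]
 [  9.3 -99.6]] [ 99.92131792 100.1374463  100.07221207]
dir [ 0.09315195 -0.9956519 ] deg -84.65503727593831 marks [[464.0, 123.0], [473.3, 23.4], [482.6, -76.2], [491.9, -175.7]] whelk [457.92801798 187.67105271]
t 0.2 tcp [ 216.3 -450.3  204.9] yx [0.901 0.433 0.   ] z [ 0.433 -0.901 -0.001] zyaw -64.3 j [-1.12  0.24  0.    1.34  0.    1.57] op 85.2 F [ 0.7 -0.2 -0.4]
shift cm [ 9.48 31.03  7.94] turn candidates rad (tool x down => -yaw) [1.565, 0.518, -0.53]
```

```bash
python3 -m pendant '[2,4,1,-0.1, 4,9,2.5,-0.25, 6,14,4,-0.4, 8,20,5.5,-0.53, 9.5,25,6.5,-0.53, 9.5,29,7.5,-0.53, 9.5,31,7.9,-0.53, 9.5,31,7.9,-0.53, 9.5,31,7.9,-0.53]' 1 40; python3 - <<'E'
from h import *
p,d,ci=shot(); cv2.imwrite("pics/t1.png",cv2.resize(p[130:330,420:620,::-1],(600,600)))
go((530.3,-387.4),5,[146])
E
```

```text
time: 1.32
eef_pos: [529.1, -387.8, 110.1]
tcp_rot: [0.207, 0.677, -0.207, 0.676]
contact_force: [-0.2, 0.3, 0.5]
opening: 85.6
t 1.38 tcp [ 528.9 -388.1  110.3] yx [ 0.56   0.829 -0.   ] z [ 0.829 -0.56  -0.001] zyaw -34.0 j [-0.63  0.6   0.31  1.28 -0.    1.53] op 85.3 F [-0.2 -0.7 -0.7]
shift cm [10.53  0.14  0.09] turn candidates rad (tool x down => -yaw) [-0.001]
```

View pics/t1.png

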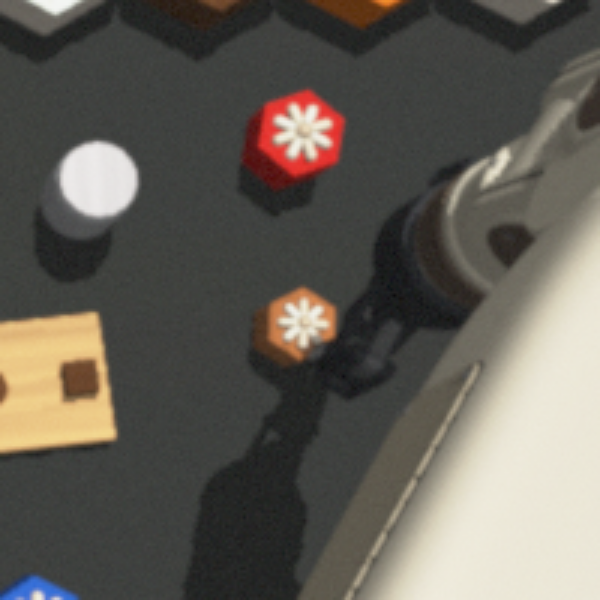

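```bash
python3 - <<'E'
from h import *
p,d,ci=shot(); P=cloud(d,ci)[180:290,480:600].reshape(-1,3)
for lo,hi in((100,118),(118,135),(135,160)):
    Q=P[(P[:,2]>lo)&(P[:,2]<hi)]; print(lo,len(Q),Q.mean(0).round(0),Q[:,:2].min(0).round(0),Q[:,:2].max(0).round(0))
E
```

```text
<stdin>:4: RuntimeWarning: Mean of empty slice.
  ret = um.true_divide(
Traceback (most recent call last):
ValueError: zero-size array to reduction operation minimum which has no identity
```

```bash
python3 - <<'E'
from h import *
p,d,ci=shot(); P=cloud(d,ci)[180:290,480:600].reshape(-1,3)
for lo in range(50,230,10):
    Q=P[(P[:,2]>lo)&(P[:,2]<lo+10)]
    if len(Q): print(lo,len(Q),Q.mean(0).round(0),Q[:,:2].min(0).round(0),Q[:,:2].max(0).round(0))
E
```

```text
50 1 [ 645. -382.   51.] [ 645. -382.] [ 645. -382.]
150 5 [ 494. -354.  155.] [ 492. -356.] [ 498. -352.]
160 13 [ 493. -353.  165.] [ 486. -355.] [ 498. -351.]
170 11 [ 493. -353.  174.] [ 486. -356.] [ 500. -351.]
180 3 [ 492. -351.  184.] [ 488. -353.] [ 497. -348.]
190 19 [ 501. -357.  197.] [ 470. -417.] [ 595. -339.]
200 102 [ 492. -357.  205.] [ 462. -419.] [ 596. -337.]
210 120 [ 503. -363.  215.] [ 462. -419.] [ 595. -338.]
220 105 [ 501. -363.  225.] [ 463. -418.] [ 594. -338.]
```

```bash
python3 -m pendant '[3,0.14,0.1,0, 6,0.14,0.1,0, 9,0.14,0.1,0, 10.3,0.14,0.1,0, 10.5,0.14,0.1,0, 10.5,0.14,0.1,0]' 1; python3 -m pendant '[0,0,0,0, 0,0,0,0, 0,0,0,0, 0,0,0,0, 0,0,0,0, 0,0,0,0]' -1 40; python3 -m pendant '[-1,0,0,0, -3,0,0,0, -6,0,0,0, -8,0,0,0, -8,0,0,0]'; python3 -c "
from h import *
go((473.3,23.4),85,[5.35])"
```

```text
time: 2.22
eef_pos: [532.4, -387.8, 6.7]
tcp_rot: [0.206, 0.676, -0.207, 0.677]
contact_force: [-0.5, 0.9, 0.1]
opening: 85.3
time: 2.98
eef_pos: [532.4, -387.5, 6.7]
tcp_rot: [0.206, 0.676, -0.207, 0.677]
contact_force: [-0.2, 0.2, 6.0]
opening: 41.4
time: 3.6
eef_pos: [533.0, -388.0, 87.6]
tcp_rot: [0.206, 0.675, -0.207, 0.678]
contact_force: [-0.2, 0.0, -0.3]
opening: 41.8
t 3.6 tcp [ 533.  -388.    87.6] yx [ 0.559  0.829 -0.   ] z [ 0.829 -0.559  0.004] zyaw -34.0 j [-0.63  0.62  0.28  1.22 -0.    1.53] op 41.8 F [-0.2  0.  -0.3]
shift cm [  0.14  30.78 -27.94] turn candidates rad (tool x down => -yaw) [-0.686]
```

```bash
python3 -m pendant '[0,2,-1.8,-0.05, 0,6,-5.5,-0.15, 0,10,-9,-0.25, 0,14,-12.7,-0.37, 0,18,-16.3,-0.5, 0,22,-20,-0.6, 0,26,-23.6,-0.686, 0,29,-26.4,-0.686, 0,30.4,-27.6,-0.686, 0,30.8,-27.9,-0.686, 0,30.8,-27.9,-0.686]'; python3 - <<'E'
from h import *
go((473.3,23.4),19,[5.35])
p,d,ci=shot("side"); cv2.imwrite("pics/s1.png",cv2.resize(p[150:350,200:440,::-1],(720,600)))
E
```

```text
time: 4.97
eef_pos: [472.2, 24.0, 84.8]
tcp_rot: [-0.033, 0.707, 0.033, 0.706]
contact_force: [-0.3, 0.7, -0.2]
opening: 41.4
t 4.97 tcp [472.2  24.   84.8] yx [-0.093  0.996 -0.   ] z [ 0.996  0.093 -0.001] zyaw 5.3 j [ 0.05  0.28 -0.27  1.02 -0.    1.53] op 41.4 F [-0.3  0.7 -0.2]
shift cm [ 6.58 -0.07  0.12] turn candidates rad (tool x down => -yaw) [-0.0]
```

View pics/s1.png

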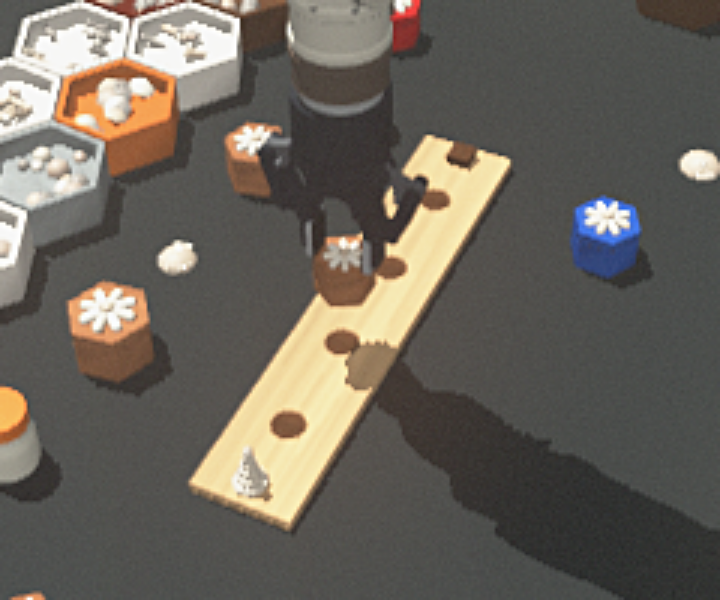

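Box b is held upright above the second mark (crop 343,270). I'll lower and release it.

```bash
python3 -m pendant '[2,-0.07,0.1,0, 4,-0.07,0.1,0, 5.4,-0.07,0.1,0, 6,-0.07,0.1,0, 6.3,-0.07,0.1,0, 6.55,-0.07,0.1,0, 6.6,-0.07,0.1,0]' - ; python3 -m pendant '[0,0,0,0, 0,0,0,0, 0,0,0,0, 0,0,0,0]' 1;  python3 -m pendant '[-2,0,0,0, -5,0,0,0, -9,0,0,0, -12,0,0,0, -13,0,0,0]'; python3 -c "
from h import *
go((661,-130.4),150,[48,108,168])"
```

```text
time: 5.9
eef_pos: [473.9, 23.7, 19.7]
tcp_rot: [-0.033, 0.706, 0.033, 0.707]
contact_force: [0.3, 0.3, -0.7]
opening: 41.3
time: 6.4
eef_pos: [473.7, 23.7, 19.5]
tcp_rot: [-0.033, 0.706, 0.033, 0.706]
contact_force: [-0.5, 0.5, 0.4]
opening: 85.8
time: 7.02
eef_pos: [474.9, 23.7, 151.3]
tcp_rot: [-0.033, 0.705, 0.033, 0.708]
contact_force: [0.2, 1.0, 0.3]
opening: 85.3
t 7.03 tcp [474.9  23.7 151.3] yx [-0.093  0.996 -0.   ] z [0.996 0.093 0.004] zyaw 5.3 j [ 0.05  0.22 -0.16  1.18  0.    1.53] op 85.3 F [0.2 1.  0.3]
shift cm [  0.2  -17.07  17.1 ] turn candidates rad (tool x down => -yaw) [-0.745, 1.35, 0.302]
```

```bash
python3 - <<'E'
from h import *
p,d,ci=shot(); P=cloud(d,ci)
for n,(u0,u1) in dict(c=(340,450),d=(230,320)).items():
    Q=P[60:165,u0:u1].reshape(-1,3); Q=Q[Q[:,2]>12]; i=Q[:,0]
    print(n,i.min(),np.percentile(i,[.5,2]),Q[:,2].max())
s=[box(P,d,ci,'b',(320,266),12,24)]; print(s)
for h,n,uv in((0,'c',(392,180)),(0,'d',(272,190))): print(box(P,d,ci,n,uv))
E
```

```text
c 370.12924266757625 [370.12924267 756.22450771] 1141.9877287454522
d 370.12924266757625 [750.88076565 759.86351923] 1141.9877287454522Traceback (most recent call last):
  File "<stdin>", line 6, in <module>
  File "h.py", line 20, in box
    c=max(cv2.findContours(m,0,cv2.CHAIN_APPROX_NONE)[0],key=cv2.contourArea)
ValueError: max() iterable argument is empty
```

```bash
python3 -m pendant '[0.2,-3,3,0.05, 0.2,-7,7,0.15, 0.2,-11,11,0.25, 0.2,-14.5,14.5,0.302, 0.2,-16.5,16.5,0.302, 0.2,-17.1,17.1,0.302, 0.2,-17.1,17.1,0.302, 0.2,-17.1,17.1,0.302]'; python3 - <<'E'
from h import *
p,d,ci=shot("top"); P=cloud(d,ci)
try: print(box(P,d,ci,'b',(320,266),12,24))
except Exception as e: print(e)
cv2.imwrite("pics/t2.png",cv2.resize(p[130:330,220:480,::-1],(780,600)))
go((661,-130.4),8,[168])
E
```

```text
time: 8.07
eef_pos: [658.8, -129.7, 147.2]
tcp_rot: [0.074, 0.704, -0.073, 0.703]
contact_force: [-0.4, -0.5, 0.1]
opening: 85.6
(array([473.5,  21.6]), np.float64(44.0), np.float64(48.2), 4)
t 8.12 tcp [ 658.9 -129.7  147.6] yx [0.206 0.978 0.   ] z [ 0.978 -0.206 -0.001] zyaw -11.9 j [-0.19  0.62  0.43  1.39  0.    1.58] op 85.5 F [-0.6  0.4  0.1]
shift cm [13.96 -0.03  0.22] turn candidates rad (tool x down => -yaw) [0.002]
```

View pics/t2.png

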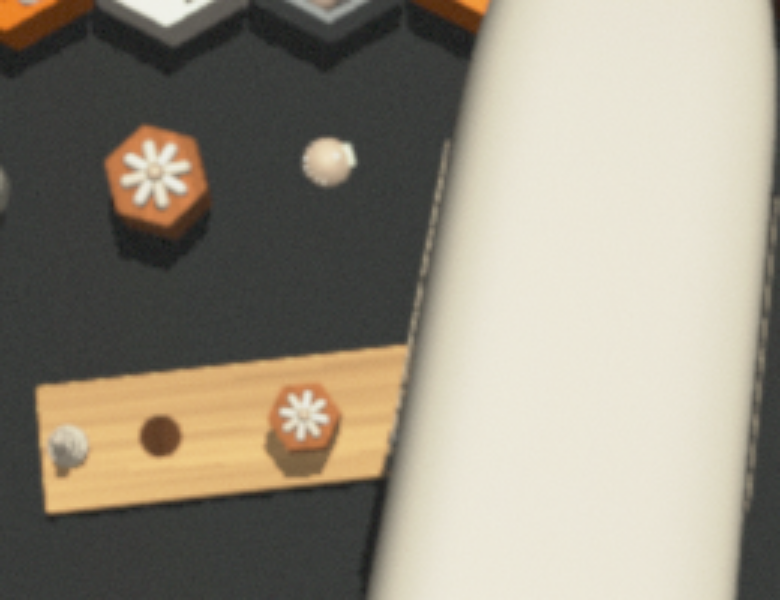

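Box b stands upright on the second mark, measured about 2 mm off (crop 305,418). Next is box c.

```bash
python3 -m pendant '[3,0,0.2,0, 7,0,0.2,0, 11,0,0.2,0, 13,0,0.2,0, 13.7,0,0.2,0, 14,0,0.2,0, 14,0,0.2,0]' 1; python3 -m pendant '[0,0,0,0, 0,0,0,0, 0,0,0,0, 0,0,0,0, 0,0,0,0, 0,0,0,0]' -1 40; python3 -m pendant '[-1,0,0,0, -3,0,0,0, -6,0,0,0, -8,0,0,0, -9,0,0,0, -9,0,0,0]'; python3 -c "
from h import *
go((482.6,-76.2),95,[5.35])"
```

```text
time: 9.0
eef_pos: [662.4, -131.1, 8.7]
tcp_rot: [0.074, 0.703, -0.074, 0.704]
contact_force: [-0.2, 0.2, -1.0]
opening: 85.2
time: 9.75
eef_pos: [662.5, -131.4, 8.7]
tcp_rot: [0.074, 0.703, -0.074, 0.704]
contact_force: [-0.8, 1.0, 5.8]
opening: 52.2
time: 10.5
eef_pos: [661.9, -131.2, 97.8]
tcp_rot: [0.074, 0.703, -0.074, 0.704]
contact_force: [-0.2, 0.5, -1.7]
opening: 52.2
t 10.5 tcp [ 661.9 -131.2   97.8] yx [0.207 0.978 0.   ] z [ 0.978 -0.207  0.001] zyaw -12.0 j [-0.2   0.65  0.35  1.28  0.    1.58] op 52.2 F [-0.2  0.5 -1.7]
shift cm [  0.26   1.66 -18.68] turn candidates rad (tool x down => -yaw) [-0.302]
```

```bash
python3 -m pendant '[0,0.2,-2,-0.03, 0,0.5,-6,-0.1, 0,0.9,-10,-0.18, 0,1.2,-14,-0.26, 0,1.5,-17,-0.302, 0,1.66,-18.5,-0.302, 0,1.66,-18.7,-0.302, 0,1.66,-18.7,-0.302]'; python3 - <<'E'
from h import *
go((482.6,-76.2),20.7,[5.35])
E
```

```text
time: 11.5
eef_pos: [482.5, -76.2, 97.0]
tcp_rot: [-0.033, 0.706, 0.033, 0.706]
contact_force: [1.1, -0.1, -1.6]
opening: 52.3
t 11.5 tcp [482.5 -76.2  97. ] yx [-0.093  0.996 -0.   ] z [ 0.996  0.093 -0.   ] zyaw 5.3 j [-0.16  0.29 -0.22  1.06 -0.    1.32] op 52.3 F [ 1.1 -0.1 -1.6]
shift cm [7.63 0.   0.01] turn candidates rad (tool x down => -yaw) [-0.0]
```

```bash
python3 -m pendant '[2,0,0,0, 4.5,0,0,0, 6.3,0,0,0, 7,0,0,0, 7.3,0,0,0, 7.5,0,0,0, 7.6,0,0,0, 7.6,0,0,0]' - ; python3 -m pendant '[0,0,0,0, 0,0,0,0, 0,0,0,0, 0,0,0,0]' 1;  python3 -m pendant '[-2,0,0,0, -5,0,0,0, -9,0,0,0, -12,0,0,0, -13,0,0,0]'; python3 -c "
from h import *
go((642.8,121.7),150,[43,103,163])"
```

```text
time: 12.5
eef_pos: [482.5, -76.2, 21.8]
tcp_rot: [-0.033, 0.706, 0.033, 0.707]
contact_force: [-0.5, -0.7, -2.9]
opening: 52.3
time: 13.0
eef_pos: [482.3, -76.1, 21.5]
tcp_rot: [-0.033, 0.706, 0.033, 0.706]
contact_force: [0.6, 1.0, -0.8]
opening: 85.5
time: 13.62
eef_pos: [483.5, -76.3, 153.4]
tcp_rot: [-0.033, 0.705, 0.033, 0.708]
contact_force: [-0.6, -0.5, -0.7]
opening: 85.4
t 13.62 tcp [483.5 -76.3 153.4] yx [-0.093  0.996 -0.001] z [0.996 0.093 0.004] zyaw 5.3 j [-0.16  0.25 -0.13  1.19  0.    1.32] op 85.4 F [-0.6 -0.5 -0.7]
shift cm [ 0.39 18.24 17.7 ] turn candidates rad (tool x down => -yaw) [-0.657, 1.437, 0.39]
```

```bash
python3 -m pendant '[0.2,3,3,0.06, 0.2,7,7,0.18, 0.2,11.5,11,0.3, 0.2,15.5,15,0.39, 0.2,17.8,17.2,0.39, 0.2,18.24,17.7,0.39, 0.2,18.24,17.7,0.39, 0.2,18.24,17.7,0.39]'; python3 - <<'E'
from h import *
p,d,ci=shot("top"); P=cloud(d,ci)
try: print(box(P,d,ci,'c',(368,261),12,26))
except Exception as e: print(e)
p,d,ci=shot("side"); cv2.imwrite("pics/s2.png",cv2.resize(p[150:350,160:400,::-1],(720,600)))
go((642.8,121.7),12,[163])
E
```

```text
time: 14.62
eef_pos: [640.7, 120.6, 149.2]
tcp_rot: [0.105, 0.7, -0.105, 0.699]
contact_force: [0.3, -0.3, 0.8]
opening: 85.6
(array([481.9, -75.7]), np.float64(54.4), np.float64(60.1), 6)
t 14.72 tcp [641.  120.6 149.7] yx [ 0.294  0.956 -0.   ] z [ 0.956 -0.294 -0.   ] zyaw -17.1 j [ 0.19  0.57  0.36  1.36 -0.    2.06] op 85.5 F [ 0.3 -0.1  0.1]
shift cm [13.77  0.16  0.14] turn candidates rad (tool x down => -yaw) [-0.002]
```

View pics/s2.png

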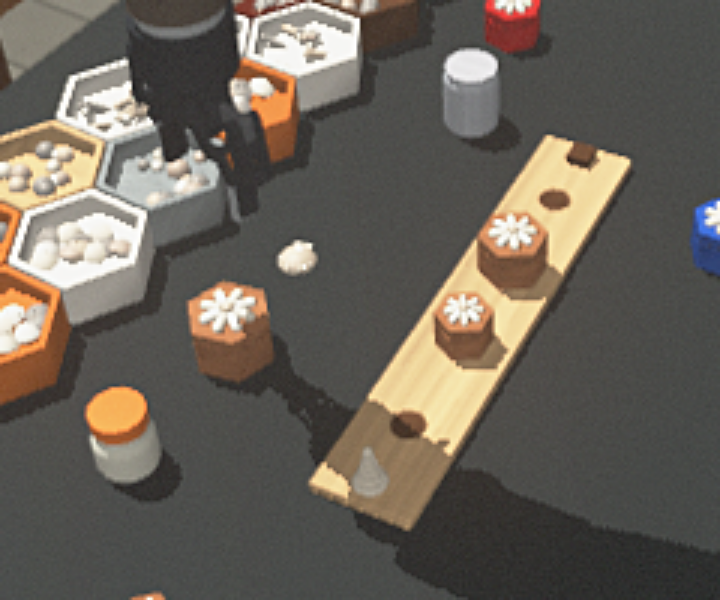

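Boxes b (465,325) and c (513,250) stand on marks 2 and 3. Box d is below the gripper and clear around it, so I'll descend.

```bash
python3 -m pendant '[3,0.16,0.15,0, 6,0.16,0.15,0, 8,0.16,0.15,0, 9.2,0.16,0.15,0, 10,0.16,0.15,0, 11,0.16,0.15,0, 12,0.16,0.15,0, 13,0.16,0.15,0, 13.6,0.16,0.15,0, 13.8,0.16,0.15,0, 13.8,0.16,0.15,0]' 1; python3 -m pendant '[0,0,0,0, 0,0,0,0, 0,0,0,0, 0,0,0,0, 0,0,0,0, 0,0,0,0]' -1 40; python3 -m pendant '[-1,0,0,0, -3,0,0,0, -6,0,0,0, -9,0,0,0, -12,0,0,0, -12,0,0,0]'; python3 -c "
from h import *
go((491.9,-175.7),132,[5.35])"
```

```text
time: 16.1
eef_pos: [643.5, 123.1, 11.4]
tcp_rot: [0.105, 0.699, -0.105, 0.699]
contact_force: [-0.8, 0.1, -0.2]
opening: 85.5
time: 16.85
eef_pos: [644.1, 123.2, 12.4]
tcp_rot: [0.105, 0.699, -0.104, 0.7]
contact_force: [-0.7, -0.5, 5.5]
opening: 62.0
time: 17.6
eef_pos: [645.0, 123.3, 133.9]
tcp_rot: [0.105, 0.698, -0.104, 0.701]
contact_force: [0.8, 1.0, -2.5]
opening: 62.2
t 17.6 tcp [645.  123.3 133.9] yx [0.293 0.956 0.002] z [ 0.956 -0.293  0.004] zyaw -17.0 j [0.19 0.59 0.34 1.32 0.   2.06] op 62.2 F [ 0.8  1.  -2.5]
shift cm [  0.09 -33.07  -5.89] turn candidates rad (tool x down => -yaw) [-0.39]
```

```bash
python3 -m pendant '[0,-2,-0.3,-0.02, 0,-6,-1,-0.07, 0,-11,-2,-0.13, 0,-16,-3,-0.2, 0,-21,-4,-0.27, 0,-26,-5,-0.34, 0,-30,-5.5,-0.39, 0,-32.4,-5.8,-0.39, 0,-33.07,-5.9,-0.39, 0,-33.07,-5.9,-0.39, 0,-33.07,-5.9,-0.39]'; python3 - <<'E'
from h import *
go((491.9,-175.7),24.4,[5.35])
E
```

```text
time: 18.98
eef_pos: [490.4, -174.9, 130.9]
tcp_rot: [-0.033, 0.707, 0.034, 0.706]
contact_force: [0.3, 0.6, -3.1]
opening: 62.2
t 18.98 tcp [ 490.4 -174.9  130.9] yx [-0.094  0.996  0.001] z [ 0.996  0.094 -0.001] zyaw 5.4 j [-0.34  0.33 -0.08  1.17  0.    1.13] op 62.2 F [ 0.3  0.6 -3.1]
shift cm [10.65 -0.1   0.15] turn candidates rad (tool x down => -yaw) [0.001]
```

```bash
python3 -m pendant '[2,-0.05,0.1,0, 5,-0.05,0.1,0, 8,-0.05,0.1,0, 9.5,-0.05,0.1,0, 10.1,-0.05,0.1,0, 10.4,-0.05,0.1,0, 10.55,-0.05,0.1,0, 10.62,-0.05,0.1,0, 10.62,-0.05,0.1,0]' - ; python3 -m pendant '[0,0,0,0, 0,0,0,0, 0,0,0,0, 0,0,0,0]' 1;  python3 -m pendant '[-2,0,0,0, -5,0,0,0, -9,0,0,0, -13,0,0,0, -16,0,0,0, -16,0,0,0]'; python3 -c "
from h import *
go((522.5,376.8),170,[16,76,136])"
```

```text
time: 20.1
eef_pos: [491.5, -176.5, 25.6]
tcp_rot: [-0.033, 0.706, 0.033, 0.707]
contact_force: [0.2, -0.1, -1.5]
opening: 62.1
time: 20.6
eef_pos: [491.3, -176.4, 25.3]
tcp_rot: [-0.033, 0.706, 0.033, 0.706]
contact_force: [-1.1, -0.2, 0.7]
opening: 85.4
time: 21.35
eef_pos: [493.1, -177.0, 188.0]
tcp_rot: [-0.034, 0.704, 0.032, 0.708]
contact_force: [-0.5, 0.2, 0.4]
opening: 85.2
t 21.35 tcp [ 493.1 -177.   188. ] yx [-0.093  0.996 -0.003] z [0.996 0.093 0.006] zyaw 5.3 j [-0.34  0.29  0.03  1.3   0.    1.13] op 85.2 F [-0.5  0.2  0.4]
shift cm [ 1.7  54.87  8.06] turn candidates rad (tool x down => -yaw) [-0.186, -1.233, 0.861]
```

```bash
python3 -m pendant '[0,4,0.6,0, 0,10,1.5,0, 0,16,2.5,0, 0,22,3.5,-0.05, 0,28,4.5,-0.1, 0,34,5.4,-0.186, 0.5,40,6.3,-0.186, 1,46,7,-0.186, 1.7,51,7.6,-0.186, 1.7,54,8,-0.186, 1.7,54.9,8.1,-0.186, 1.7,54.9,8.1,-0.186]'; python3 - <<'E'
from h import *
p,d,ci=shot("top"); P=cloud(d,ci)
for n,uv,r in(('b',(320,266),24),('c',(368,261),26),('d',(417,255),28)):
    try: print(n,box(P,d,ci,n,uv,12,r))
    except Exception as e: print(e)
p,d,ci=shot("side"); cv2.imwrite("pics/s3.png",cv2.resize(p[150:400,120:400,::-1],(672,600)))
go((522.5,376.8),4,[16])
E
```

```text
time: 22.85
eef_pos: [520.3, 377.4, 166.8]
tcp_rot: [-0.099, 0.701, 0.098, 0.7]
contact_force: [-0.3, 0.7, 0.4]
opening: 85.5
b (array([473.3,  21.7]), np.float64(44.1), np.float64(48.5), 3)
c (array([481.9, -75.7]), np.float64(54.3), np.float64(60.1), 6)
d (array([ 491.3, -177. ]), np.float64(64.8), np.float64(72.4), 6)
t 22.95 tcp [520.9 376.4 167.8] yx [-0.274  0.962 -0.001] z [ 0.962  0.274 -0.001] zyaw 15.9 j [ 0.63  0.55  0.36  1.39 -0.    1.92] op 85.8 F [0.7 0.6 0.5]
shift cm [16.38  0.    0.18] turn candidates rad (tool x down => -yaw) [-0.001]
```

View pics/s3.png

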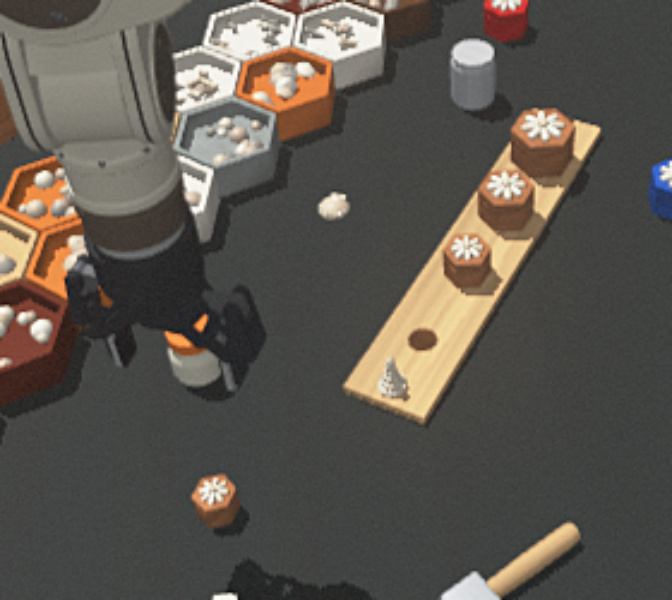

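Boxes b, c and d are on marks 2–4, all within 2 mm or so. The way down to box a is clear.

```bash
python3 -m pendant '[3,0,0.15,0, 7,0,0.15,0, 11,0,0.15,0, 14,0,0.15,0, 15.5,0,0.15,0, 16.2,0,0.15,0, 16.3,0,0.15,0, 16.3,0,0.15,0]' 1; python3 -m pendant '[0,0,0,0, 0,0,0,0, 0,0,0,0, 0,0,0,0, 0,0,0,0, 0,0,0,0, 0,0,0,0]' -1 40; python3 -m pendant '[-1,0,0,0, -3,0,0,0, -6,0,0,0, -9,0,0,0, -12,0,0,0, -12,0,0,0]'; python3 -c "
from h import *
go((464,123),125,[5.35])"
```

```text
time: 23.95
eef_pos: [523.2, 378.8, 6.6]
tcp_rot: [-0.098, 0.699, 0.099, 0.701]
contact_force: [-0.0, -0.1, 0.8]
opening: 85.4
time: 24.82
eef_pos: [522.3, 378.2, 5.2]
tcp_rot: [-0.098, 0.7, 0.098, 0.7]
contact_force: [-0.4, -0.5, 0.3]
opening: 0.2
time: 25.58
eef_pos: [524.4, 379.7, 129.5]
tcp_rot: [-0.097, 0.698, 0.1, 0.703]
contact_force: [0.5, 1.0, -0.1]
opening: 0.1
t 25.57 tcp [524.4 379.7 129.5] yx [-0.275  0.961  0.003] z [0.961 0.275 0.007] zyaw 16.0 j [ 0.63  0.57  0.3   1.29 -0.    1.92] op 0.1 F [ 0.5  1.  -0.1]
shift cm [  0.3  -23.02 -12.87] turn candidates rad (tool x down => -yaw) [0.186]
```

The grip closed on nothing, so I need to look before moving again.

```bash
python3 - <<'E'
from h import *
p,d,ci=shot("side"); print(ray(ci,(209.6,356),32).round(0)); cv2.imwrite("pics/s4.png",cv2.resize(p[250:430,100:310,::-1],(700,600)))
P=cloud(d,ci)
m=np.zeros((480,640),np.uint8);m[300:420,120:300]=1
m&=((P[...,2]>22)&(P[...,2]<45)).astype(np.uint8)
for c in cv2.findContours(m,0,2)[0]:
    if cv2.contourArea(c)>40:
        mm=np.zeros_like(m);cv2.drawContours(mm,[c],-1,1,-1);q=P[(mm>0)&(P[...,2]>27)&(P[...,2]<45)];print(cv2.boundingRect(c),q.mean(0).round(1),q.min(0).round(1),q.max(0).round(1))
t,_,ct=shot("top"); cv2.imwrite("pics/t4.png",cv2.resize(t[150:330,60:270,::-1],(700,600)))
E
```

```text
[[517. 379.  32.]]
(200, 347, 19, 18) [520.  377.8  31.7] [503.7 358.8  27.2] [540.  396.4  39.3]
(278, 303, 10, 10) [454.4 191.4  34.7] [445.4 181.3  27.6] [464.5 197.   44.7]
(120, 300, 25, 12) [766.4 367.   35.7] [750.4 340.5  27.1] [788.9 387.3  44.9]
```

View pics/s4.png

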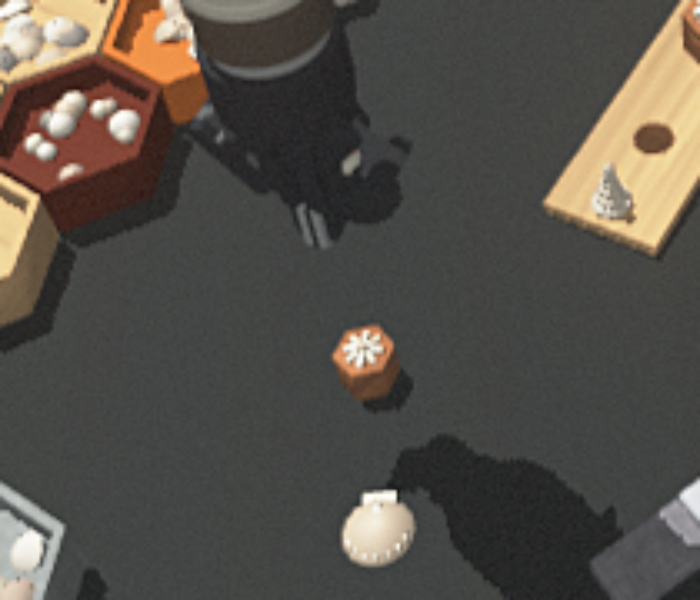

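View pics/t4.png

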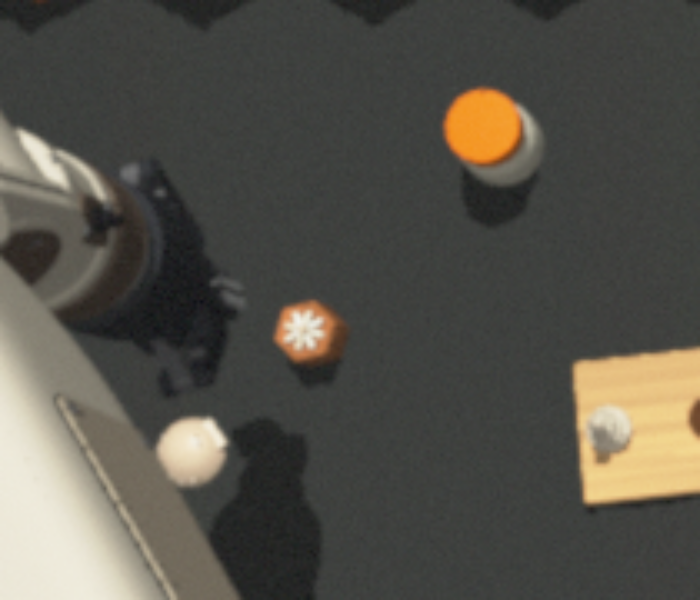

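```bash
python3 - <<'E'
from h import *
for n,uv in(("side",(196,323.5)),("top",(129,237))):
    ci=manip.camera_info(n); print(n,[ray(ci,uv,z)[0,:2].round(0).tolist() for z in (100,115,130,145,160)])
p,d,ci=shot("side"); P=cloud(d,ci)[305:326,186:204].reshape(-1,3); P=P[P[:,2]>60]; print(P[np.argsort(P[:,2])][:6].round(0))
p,d,ci=shot("top"); P=cloud(d,ci); print(box(P,d,ci,'a',(152,249),0,20))
state()
E
```

```text
side [[555.0, 361.0], [545.0, 368.0], [536.0, 375.0], [527.0, 382.0], [517.0, 389.0]]
top [[537.0, 397.0], [534.0, 391.0], [532.0, 385.0], [530.0, 379.0], [527.0, 373.0]]
[[515. 379. 151.]
 [512. 384. 156.]
 [516. 386. 156.]
 [513. 385. 157.]
 [523. 388. 157.]
 [518. 389. 157.]]
(array([522.7, 376.9]), np.float64(34.8), np.float64(38.3), 15)
t 25.77 tcp [521.6 377.7 124. ] yx [-0.275  0.961 -0.001] z [ 0.961  0.275 -0.002] zyaw 16.0 j [ 0.63  0.57  0.29  1.29 -0.    1.92] op -0.0 F [-0.2  0.3  0.3]
```

Both cameras put box a unmoved at (522,377), and the shut fingertips look about 20 mm higher than the reported TCP. The earlier side picture also showed box b gripped only by its top. So the fingers probably closed above this low box. I'll open, go lower in stages while watching the force, and look.

```bash
python3 -m pendant '[0,0,0,0, 0,0,0,0, 0,0,0,0, 0,0,0,0, 3,0,0,0, 7,0,0,0, 10,0,0,0, 11.5,0,0,0, 11.9,0,0,0, 11.9,0,0,0, 11.9,0,0,0]' 1; python3 - <<'E'
from h import *
p,d,ci=shot("side"); cv2.imwrite("pics/s5.png",cv2.resize(p[310:400,155:260,::-1],(700,600),interpolation=cv2.INTER_CUBIC))
go((522.6,377),4,[15.5])
E
```

```text
time: 27.15
eef_pos: [523.3, 379.0, 7.8]
tcp_rot: [-0.098, 0.699, 0.099, 0.701]
contact_force: [-0.1, -1.6, 0.3]
opening: 85.0
t 27.2 tcp [523.3 378.9   7.7] yx [-0.275  0.961  0.001] z [0.961 0.275 0.003] zyaw 16.0 j [0.63 0.66 0.13 1.04 0.   1.92] op 85.7 F [ 0.  -0.3  0.2]
shift cm [ 0.37 -0.17 -0.12] turn candidates rad (tool x down => -yaw) [0.008]
```

View pics/s5.png

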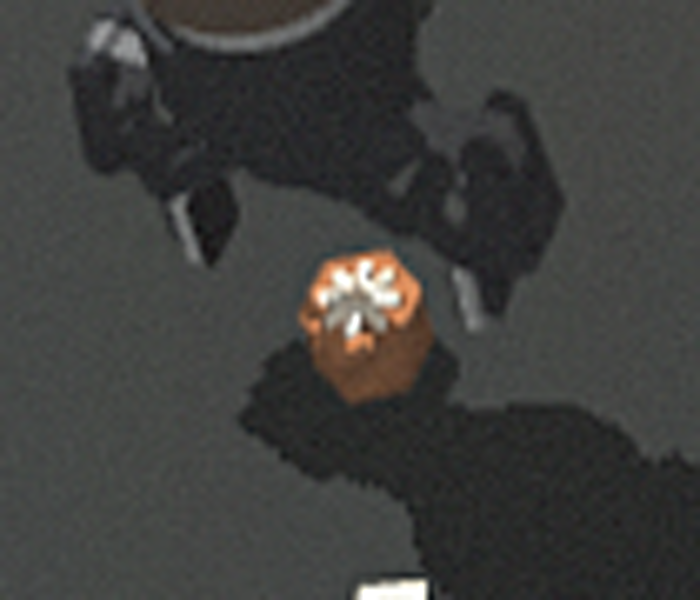

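The open fingertips (crop 205,265 and 485,330) have their midpoint at lid height, about z 33. So the fingers really are too high for this box, and I'll go 15 mm lower.

```bash
python3 -m pendant '[0.5,-0.1,-0.05,0, 1,-0.1,-0.05,0, 1.3,-0.1,-0.05,0, 1.5,-0.1,-0.05,0, 1.5,-0.1,-0.05,0]' 1; python3 -m pendant '[0,0,0,0, 0,0,0,0, 0,0,0,0, 0,0,0,0, 0,0,0,0, 0,0,0,0, 0,0,0,0]' -1 30
```

```text
time: 27.82
eef_pos: [521.9, 377.1, -9.1]
tcp_rot: [-0.098, 0.7, 0.098, 0.7]
contact_force: [-0.3, 0.6, 0.8]
opening: 85.2
time: 28.7
eef_pos: [522.4, 377.3, -8.5]
tcp_rot: [-0.098, 0.7, 0.098, 0.7]
contact_force: [0.1, 0.4, 2.5]
opening: 33.3
```

```bash
python3 -m pendant '[-1,0,0,0, -3,0,0,0, -6,0,0,0, -9,0,0,0, -11,0,0,0, -11,0,0,0]'; python3 -c "
from h import *
go((464,123),102,[5.35])"
```

```text
time: 29.45
eef_pos: [523.3, 378.0, 103.5]
tcp_rot: [-0.098, 0.699, 0.099, 0.702]
contact_force: [-0.3, -0.9, 0.3]
opening: 33.3
t 29.45 tcp [523.3 378.  103.5] yx [-0.275  0.961  0.001] z [0.961 0.275 0.004] zyaw 16.0 j [0.63 0.58 0.25 1.24 0.   1.92] op 33.3 F [-0.3 -0.9  0.3]
shift cm [  0.07 -22.88 -12.72] turn candidates rad (tool x down => -yaw) [0.186]
```

```bash
python3 -m pendant '[0,-2,-1.1,0.02, 0,-6,-3.3,0.06, 0,-10,-5.5,0.1, 0,-14,-7.8,0.14, 0,-18,-10,0.186, 0,-21,-11.7,0.186, 0,-22.6,-12.6,0.186, 0,-22.88,-12.7,0.186, 0,-22.88,-12.7,0.186, 0,-22.88,-12.7,0.186]'; python3 - <<'E'
from h import *
go((464,123),3.5,[5.35])
p,d,ci=shot("side"); cv2.imwrite("pics/s6.png",cv2.resize(p[190:340,210:385,::-1],(700,600)))
E
```

```text
time: 30.7
eef_pos: [463.5, 123.2, 101.1]
tcp_rot: [-0.033, 0.706, 0.033, 0.706]
contact_force: [-0.5, -0.2, -0.9]
opening: 33.2
t 30.7 tcp [463.5 123.2 101.1] yx [-0.094  0.996  0.   ] z [0.996 0.094 0.   ] zyaw 5.4 j [ 0.26  0.27 -0.23  1.06  0.    1.74] op 33.2 F [-0.5 -0.2 -0.9]
shift cm [ 9.76 -0.03  0.05] turn candidates rad (tool x down => -yaw) [0.001]
```

View pics/s6.png

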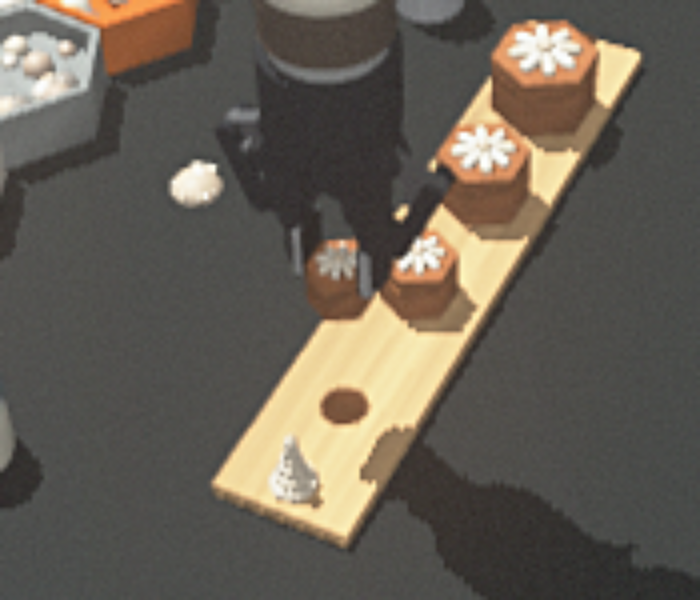

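Box a is held level (crop 340,280). The mark below it is at (345,405) and is free, so I'll lower it.

```bash
python3 -m pendant '[2,0,0.05,0, 5,0,0.05,0, 7.5,0,0.05,0, 8.8,0,0.05,0, 9.3,0,0.05,0, 9.55,0,0.05,0, 9.7,0,0.05,0, 9.75,0,0.05,0, 9.75,0,0.05,0]' - ; python3 -m pendant '[0,0,0,0, 0,0,0,0, 0,0,0,0, 0,0,0,0]' 1;  python3 -m pendant '[-1,0,0,0, -4,0,0,0, -8,0,0,0, -12,0,0,0, -15,0,0,0, -15,0,0,0]'; python3 -m pendant '[0,3,0,0, 0,8,0,0, 0,13,0,0, 0,18,0,0, 0,22,0,0, 0,24,0,0, 0,24,0,0, 0,24,0,0]'; python3 - <<'E'
from h import *
p,d,ci=shot("top"); P=cloud(d,ci)
for n,uv,r in(('a',(272,272),20),('b',(320,266),24),('c',(368,261),26),('d',(417,255),28)):
    try: print(n,box(P,d,ci,n,uv,12,r))
    except Exception as e: print(n,e)
for n,uv in dict(jar=(205,188),tin=(452,190)).items(): print(n,np.median(P[uv[1]-3:uv[1]+4,uv[0]-3:uv[0]+4].reshape(-1,3),0).round(1))
cv2.imwrite("pics/t7.png",cv2.resize(p[130:330,200:500,::-1],(800,533)))
state()
E
```

```text
time: 31.88
eef_pos: [463.8, 122.3, 4.1]
tcp_rot: [-0.033, 0.706, 0.033, 0.707]
contact_force: [0.2, 0.0, -0.5]
opening: 33.0
time: 32.38
eef_pos: [463.5, 122.3, 3.7]
tcp_rot: [-0.033, 0.706, 0.033, 0.706]
contact_force: [-0.6, 0.5, 0.2]
opening: 85.4
time: 33.12
eef_pos: [465.7, 122.8, 157.1]
tcp_rot: [-0.032, 0.704, 0.033, 0.709]
contact_force: [0.4, -0.5, -0.6]
opening: 85.4
time: 34.12
eef_pos: [441.2, 359.8, 153.3]
tcp_rot: [-0.033, 0.707, 0.032, 0.706]
contact_force: [-0.4, 0.4, 0.3]
opening: 85.7
a (array([463.6, 122. ]), np.float64(34.0), np.float64(37.1), 3)
b (array([473.5,  21.6]), np.float64(44.0), np.float64(48.2), 4)
c (array([481.9, -75.7]), np.float64(54.3), np.float64(60.1), 6)
d (array([ 491.3, -177.1]), np.float64(64.8), np.float64(72.4), 6)
jar [641.7 256.9  62.8]
tin [ 624.5 -248.    69.4]
t 34.17 tcp [441.4 359.7 153.5] yx [-0.091  0.996 -0.001] z [ 0.996  0.091 -0.001] zyaw 5.2 j [ 0.68  0.4   0.1   1.27 -0.    2.16] op 85.6 F [ 0.7  0.3 -0.7]
```

View pics/t7.png

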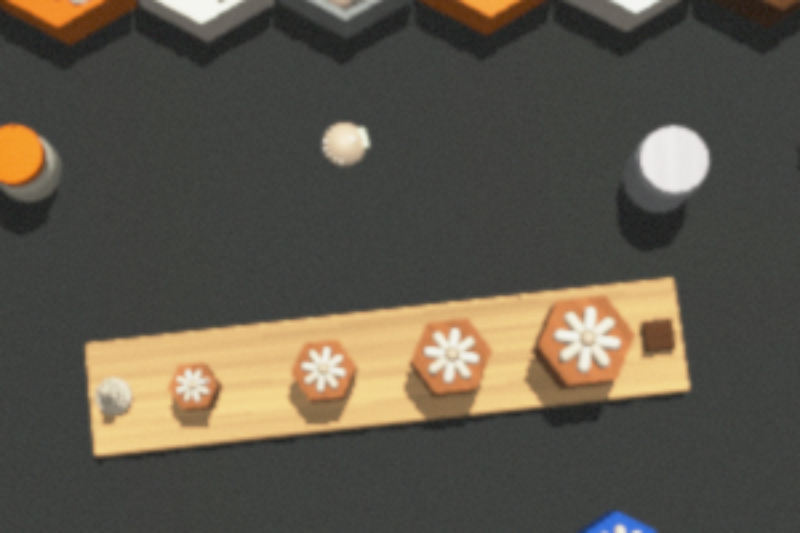

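All four boxes stand in order on their marks, a at (194,387), b (324,372), c (452,356) and d (585,340). Each is within about 2 mm of its mark, and the jar and tin have not moved. Handing in.

```bash
python3 -c "
from bench import manip
print(manip.sign_off())"
```

```text
the job is handed in; nothing more can be done
None
```

The job is handed in: all four boxes stand on the plank in order of size, with box_a on the mark next to the sea-snail shell and box_d at the far end. It took about 34 s of the 109 s allowed.

- **Last check:** the final overhead measurement put each box within about 2 mm of its mark, standing upright at its expected lid height. The jar and tin read the same as at the start, to within 1 mm. The gripper was open and well away from everything.
- **What went wrong:** the first grasp of box_a closed on nothing, without moving the box. In the camera views the fingertips were about 20 mm higher than the reported TCP height, which disagrees with the description. I went 15 mm lower and the second grasp held.
- **Boxes b, c and d:** these were taken before I noticed, so they were held higher up than planned. None slipped.

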